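Steady the rocking bench kiln with a wedge

ROBOT

A 6-joint arm with a two-finger parallel gripper is mounted at the origin on the work surface. World frame = base frame: x ahead of the robot, y to its left, z up, the work surface at z = 0. Lengths are in m, angles in rad, forces in N, time in s.
With the tool pointing down it reaches from about 0.35 to 0.875 m from the base axis. Payload 4.2 kg.
Tool frame: the origin (TCP) lies at the very end of the fingers, on their centre line; the grasp point (between the pads) lies 19 mm behind it; z points along the fingers, y is the direction in which the jaws open and shut (so a half turn about z gives the same grasp; the last joint's range is limited). The gripper opens to 87 mm and grips with 3 to 60 N. Pads are 19 mm wide; open, the fingers measure 117 mm over their backs; the gripper's body (75 mm by 190 mm) begins 51 mm behind the grasp point.
Start: joints at [1.367, 0.385, 0.008, 0, -1.194, -0.259], TCP at [0.279, 0.559, 0.223] pointing down, gripper open.
Joint ranges: [-3.14, 3.14], [-1.21, 2.06], [-1.07, 1.41], [-3.16, 2.05], [-2.99, -0.16], [-3.1, 3.1]. Speed limits (rad/s): [2.79, 2.79, 3.14, 3.14, 3.14, 3.14].

INTERFACE

Orientations are given as [roll, pitch, yaw] about the fixed x, y, z axes, in that order (R = Rz(yaw) Ry(pitch) Rx(roll)).
In Python, from bench import ctrl gives the robot as it stands. The module is installed in compiled form; this text tells all that it offers.
- The arm moves only by the tool move_arm, never from a script. Its argument "increments" is a list of rows, each a list of 7 numbers: the turn, a rotation vector about the tool's x, y, z in rad, then the shift along the tool's x, y, z in m, then the gripper's target within -1 to 1 (fully open at 1, half-way at 0, shut at -1). In form: [[rx, ry, rz, x, y, z, fingers], ...]. A call has 1 to 12 rows; each row is the pose to reach, as a shift and turn from the pose commanded when the call began, along the tool's axes at that moment; what a row does not reach only later rows make up. A row lasts 1/8 s, in which the tool goes at most 62.5 mm and 10.7 degrees, less where a joint would pass 70% of its speed; a pose out of reach is approached as far as the arm can. A call with a gripper value outside its range is refused whole. The fingers move at their own pace and stop on an object; "grip_force" is the grip in N (left out, the last holds). Time passes only in rows, so rows that repeat a pose let the fingers close. It gives the time, the measured TCP pose, the force and the opening at its end, in the units of the state.
- ctrl.read_state(): the state, without advancing time (a new reading comes with each control period).
- ctrl.get_image(name): name is "side" or "top"; returns (picture, depth): 480x640x3 uint8, red, green, blue; 480x640 float32, m along the optical axis (not along the pixel's ray), 0 where there is no reading.
- ctrl.get_calibration(name): a dict with "K" (3x3 intrinsics, pixels), "R" (3x3) and "t" (3): a world point X has camera coordinates R X + t. Camera axes: x right, y down, z forward; pixel columns grow to the right and rows downward; lengths in m; the calibration is good to about 2 mm. A picture is of the moment at which its call begins. get_calibration takes no time and is no camera call.
- ctrl.sign_off(): hands the job in, once; it reports no verdict.
The state is a dict: "time": time; "qpos": joint angles; "qvel": joint speeds; "tau": joint torques, N m; "position": TCP position; "orientation": TCP orientation; "contact_force": force on the tool from outside, world axes, zero at the start; "wrist_torque": the same for the moment, N m; "finger_gap": opening from 0.0 (shut) to 1.0 (fully open).
Only numpy, scipy, OpenCV 4.12 (cv2) and the standard library are available. Lean on these libraries where they do the work, as an engineer would, in place of code of your own. Each camera call takes 0.05 s, during which the arm holds its last target. There are 200 camera calls.

TASK

The small bench kiln rocks because one foot of its blue stand, the one nearest the loose hardwood wedge, hangs clear of the bench. With the fingertips only and picking nothing up, push the wedge along the bench, thin end first, in under that foot until it is snug and the kiln no longer rocks, without jacking the kiln up or shoving it along. Then feel that it is firm by pressing down for a moment with about 10 N on the corner of the stand right over that foot (push the wedge further in and press again if it still gives), and leave the wedge where it is and everything else on the bench alone.

Things in the scene. Friction and masses are not known exactly. Their poses are not given: they have to be found in the camera images.
- kiln: Shallow fusing kiln, 8 kg: steel shell and lid 236 mm square, lid top 161 mm up, on a wider blue angle-iron stand 340 mm square (35 to 55 mm above the bench) with black domed feet at x, y = +-150 mm. Origin: its centre at bench level. -x side: lid handle, 157 mm out, 144 mm up; +y side: grey controller box. It starts level on three feet; the (-x, -y) foot hangs clear. Slides at over 30 N
- foot_point (a point): Lowest point of the short foot: a black dome, radius 12 mm, at the stand corner nearest the wedge; 6 to 10 mm above the bench until the wedge fills that gap
- corner_plate (a point): Place to press: flat top of the stand's blue corner plate (60 mm square, edges 20 mm outside and 40 mm inside this point) right over the short foot, 55 mm above the bench, z up; the lid's corner is 45 mm away. Before wedging, 2 to 5 N down here tips the kiln until that foot meets the bench, 6 to 10 mm lower; it swings back level when let go. Well wedged, it sinks under 2 mm at 10 N
- wedge: Plain hardwood wedge, 150 mm long, 50 wide, 22 thick at the back, 3 at the thin end, 0.09 kg, lying loose on the bench. Origin: centre of its underside; +x to the thin end, z up. Starts 20 to 60 mm short of the foot, thin end roughly towards it. Slides with about 1 N; once snug under the foot the push rises sharply (10 N is snug; over 30 N shoves the kiln); it stays when let go
- wedge_tip (a point): Middle of the wedge's thin edge, at bench level
- wedge_back (a point): Middle of the wedge's upright back face (50 mm wide, 22 mm high), where it is pushed
- wedge_slope (a point): Middle of the wedge's sloping top face; z stands square to that face, x runs down it to the thin end, y across it
- post_tall: Bystander: square hollow kiln prop of whitish ceramic, 40 x 40 x 60 mm, upright; origin under its centre. Leave alone
- post_short: Bystander: the same, 25 mm tall. Leave alone
- brush: Bystander: flat brush with a wooden handle, 190 mm long along its x, 20 mm high; origin under its middle. Leave alone
- jar: Bystander: glass jar with black cap, 62 mm wide, 85 mm tall; origin under its centre. Leave alone
- mould: Bystander: shallow terracotta bowl mould, 130 mm wide, 45 mm high; origin under its centre. Leave alone
- level: Bystander: aluminium spirit level, 22 x 230 x 45 mm, long along its y; origin under its centre. Leave alone
- tiles: Bystander: stack of four blue glass tiles 100 x 100 mm, 16 mm high; origin under its centre. Leave alone
Mind the look-alikes: they are no part of the job. What is shaped like the wedge but red is not meant.

How it is judged:
On the way, in this order (a step that is already met when the one before it is completed fails the run):
1. the wedge is pushed under the short foot until it is snug, the kiln still level (z of foot_point in the frame of wedge_slope below 0.0015 m and x of foot_point in the frame of wedge_slope between -0.05 and 0.072 m and y of foot_point in the frame of wedge_slope between -0.022 and 0.022 m and angle between kiln's own z axis and vertical below 0.006 rad), for 0.2 s.
2. the corner of the stand over that foot is pressed down with at least 7 N and the kiln does not rock (contact force between the fingers and kiln above 7 N and horizontal distance between the grasp point and corner_plate below 0.04 m and z of the grasp point in the frame of kiln above 0.05 m and angle between kiln's own z axis and vertical below 0.008 rad), for 0.2 s.
At the end, for the whole second after the job is handed in: the short foot stands over the wedge (at most 22 mm off its centre line) with less than 1.5 mm of play above its slope, the wedge lies flat on the bench, the kiln is level within 0.006 rad, at rest and within 15 mm of where it was (all of step 1 and angle between wedge's own z axis and vertical below 0.05 rad and height (world z) of wedge below 0.004 m and distance of kiln from where it was at the start of the episode below 0.015 m and linear speed of each of kiln, wedge below 0.01 m/s); the robot touches nothing.
It fails at once if the wedge is lifted off the bench or tipped up (height (world z) of wedge above 0.012 m or angle between wedge's own z axis and vertical above 0.25 rad).
It fails at once if the kiln is shoved more than 20 mm or jacked up (distance of kiln from where it was at the start of the episode above 0.02 m or angle between kiln's own z axis and vertical above 0.085 rad).
It fails at once if something else on the bench is moved more than 15 mm (distance of any of post_tall, post_short, brush, jar, mould, level, tiles from where it was at the start of the episode above 0.015 m).
It also fails if it takes over 67 s, if anything falls off the work surface, if the arm or the gripper's body presses on something with over 40 N, if the wrist force passes 120 N, or if a joint passes its speed limit or range.

## Working session

There is one attempt and no reset: what is moved stays moved. The work goes in short steps, Python scripts to look and compute and a tool call to move; the robot and the scene stay as the last step left them, time stands still between calls to the robot, and variables do not carry over. Pictures are saved under pics/ and viewed, on a budget of 10 in all, crops included, one or two more only if the job needs it, and the job is handed in when it is done.

Besides the shell and the picture viewer there is one more tool, called by a JSON object that holds its "method" and its "body". move_arm: Moves the arm, as the interface text tells. Its arguments: {"type":"object","properties":{"increments":{"type":"array"},"grip_force":{"type":"number"}},"required":["increments"]}

```bash
mkdir -p pics
cat > h.py <<'E'
import numpy as np, cv2
from bench import ctrl
def snap(n,tag):
    im,d=ctrl.get_image(n); cv2.imwrite(f'pics/{tag}.png',im[:,:,::-1]); np.save(f'pics/{tag}.npy',d); return im,d
def w(n,u,v,d):
    c=ctrl.get_calibration(n); p=np.linalg.inv(c['K'])@np.array([u,v,1.])*d
    return c['R'].T@(p-c['t'])
def wz(n,u,v,z):
    c=ctrl.get_calibration(n); r=c['R'].T@np.linalg.inv(c['K'])@np.array([u,v,1.]); o=-c['R'].T@c['t']
    return o+r*(z-o[2])/r[2]
def px(n,X):
    c=ctrl.get_calibration(n); p=c['K']@(c['R']@np.array(X)+c['t']); return p[:2]/p[2]
E
python3 - <<'E'
from h import *
snap('top','t0');snap('side','s0');s=ctrl.read_state();print(s)
E
```

```text
{'time': 0.1, 'qpos': array([ 1.36660891e+00,  3.85473926e-01,  6.76398046e-03, -4.14152403e-04,
       -1.19401736e+00, -2.58593481e-01]), 'qvel': array([-0.00070339, -0.00123985,  0.0038647 ,  0.00252536, -0.00029587,
       -0.00061869]), 'tau': array([ 3.57885083e-04, -3.91692209e+01,  1.87936825e+01,  4.23190579e+00,
        1.34828841e-02, -7.27846327e-05]), 'position': array([0.2787774 , 0.55877735, 0.22157614]), 'orientation': array([ 3.13962744e+00, -1.21788157e-04, -4.62933527e-01]), 'contact_force': array([0.67050029, 0.7004705 , 0.56318945]), 'wrist_torque': array([0.0227267 , 0.00335187, 0.05920263]), 'finger_gap': 0.9998010201580793}
```

View pics/t0.png

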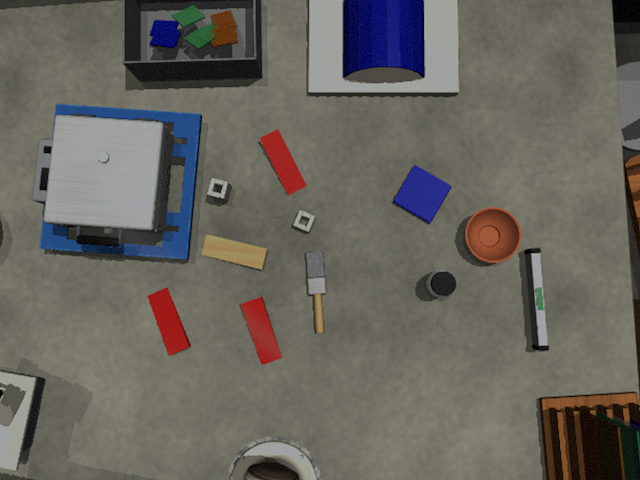

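View pics/s0.png

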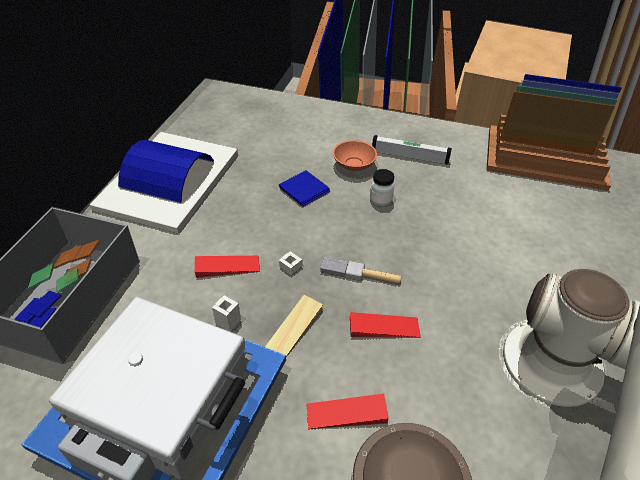

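Run:
```python
from h import *
im=cv2.imread('pics/t0.png'); cv2.imwrite('pics/t0c.png',cv2.resize(im[180:310,150:350],None,fx=4,fy=4,interpolation=cv2.INTER_CUBIC))
d=np.load('pics/t0.npy')
for n,uv in dict(standR=(200,114),standTL=(57,107),cornerBR=(187,259),BL=(42,247),plate=(180,250)).items():
    print(n,wz('top',*uv,.055).round(4),w('top',*uv,d[uv[1],uv[0]]).round(4))
for y,x in [(244,208),(252,230),(256,255),(259,262)]: print(x,y,w('top',x,y,d[y,x]).round(4))
```

```text
standR [0.8574 0.1495 0.055 ] [0.8585 0.1502 0.0515]
standTL [0.884  0.4838 0.055 ] [0.8839 0.4837 0.0554]
cornerBR [0.5209 0.182  0.055 ] [0.5238 0.1955 0.    ]
BL [0.5573 0.5143 0.055 ] [0.557  0.5124 0.0587]
plate [0.5419 0.1978 0.055 ] [0.5422 0.199  0.0505]
208 244 [0.558  0.1448 0.0019]
230 252 [0.5371 0.0915 0.0096]
255 256 [0.5258 0.0322 0.0135]
262 259 [0.5179 0.0148 0.023 ]
```

View pics/t0c.png

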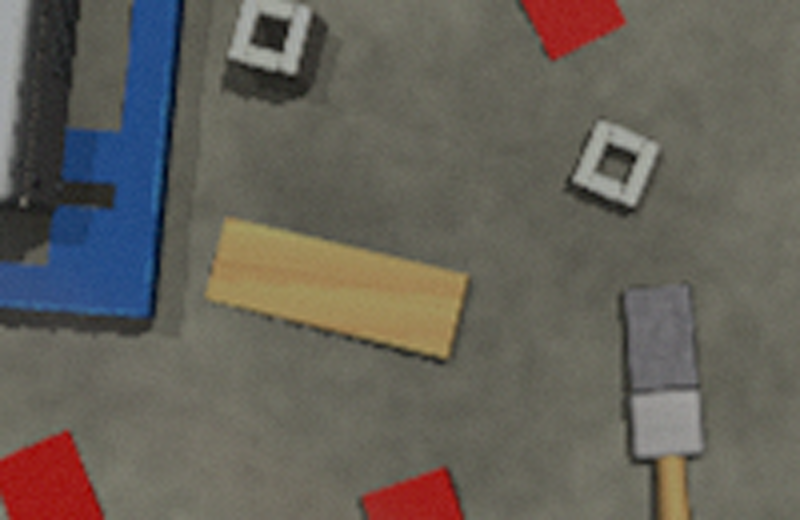

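Run:
```python
from h import *
A=np.array([wz('top',*p,.055)[:2] for p in [(188,259),(201,114),(57,106),(41.5,248)]]) # -x-y,+x-y,+x+y,-x+y
ex=(A[1]+A[2]-A[0]-A[3]); yaw=np.arctan2(ex[1],ex[0]); 
ey=(A[3]+A[2]-A[0]-A[1]); yaw2=np.arctan2(-ey[0],ey[1])
c=A.mean(0); print(A.round(4),'sides',np.linalg.norm(A-np.roll(A,1,0),axis=1).round(4),c,yaw,yaw2)
y=(yaw+yaw2)/2; R=np.array([[np.cos(y),-np.sin(y)],[np.sin(y),np.cos(y)]])
f=c+R@[-.15,-.15]; print('foot',f)
t=np.array([wz('top',*p,.003)[:2] for p in [(206.5,234.7),(201.75,254.7)]]); b=np.array([wz('top',*p,.022)[:2] for p in [(267,248.5),(262.3,269.8)]])
print(t.round(4),b.round(4)); tip=t.mean(0);bk=b.mean(0);d=tip-bk;L=np.linalg.norm(d);u=d/L
print('tip',tip,'back',bk,'L',L,'heading',np.degrees(np.arctan2(d[1],d[0])))
n=np.array([-u[1],u[0]]); r=f-bk; print('foot along',r@u,'lat',r@n,'dir to foot from back',np.degrees(np.arctan2(r[1],r[0])))
```

```text
[[0.5209 0.1797]
 [0.8574 0.1471]
 [0.8864 0.4839]
 [0.555  0.5154]] sides [0.3375 0.3381 0.338  0.3329] [0.70491482 0.33151615] -0.09566974157687645 -0.09379350104627587
foot [0.54139887 0.1963772 ]
[[0.5801 0.148 ]
 [0.5329 0.1597]] [[0.5421 0.0028]
 [0.4928 0.0146]]
tip [0.55650366 0.15383109] back [0.51747211 0.00868339] L 0.15030408372653684 heading 74.94869252850833
foot along 0.18746811849783165 lat 0.02563514227255129 dir to foot from back 82.73525340257706
```

```bash
cat >> h.py <<'E'
from scipy.spatial.transform import Rotation as Ro
def goto(x,y,z,yawdeg):
    s=ctrl.read_state(); R0=Ro.from_euler('xyz',s['orientation']); R1=Ro.from_euler('xyz',[np.pi,0,np.radians(yawdeg)])
    print('rot',(R0.inv()*R1).as_rotvec().round(3),'shift',R0.inv().apply(np.array([x,y,z])-s['position']).round(4),'t',s['time'],'F',s['contact_force'].round(2),'pos',s['position'].round(4),'yaw',np.degrees(s['orientation'][2]).round(2))
E
python3 -c "
from h import *
goto(.5085,-.0246,.15,-105); goto(.40,.25,.22,-65)
for p in [(316,252),(306,265),(303,222),(219,200)]: print(wz('top',*p,.02).round(3))"
```

```text
rot [ 2.00e-03 -1.00e-03  1.37e+00] shift [0.4661 0.4192 0.0725] t 0.1 F [0.67 0.7  0.56] pos [0.2788 0.5588 0.2216] yaw -26.52
rot [ 0.002 -0.001  0.672] shift [0.2464 0.2221 0.002 ] t 0.1 F [0.67 0.7  0.56] pos [0.2788 0.5588 0.2216] yaw -26.52
[ 0.531 -0.111  0.02 ]
[ 0.501 -0.087  0.02 ]
[ 0.602 -0.083  0.02 ]
[0.66  0.114 0.02 ]
```

{"method": "move_arm", "body": {"increments": [[0, 0, 0.17, 0.04, 0.036, 0, -0.54], [0, 0, 0.34, 0.08, 0.072, 0, -0.54], [0, 0, 0.51, 0.12, 0.108, 0, -0.54], [0, 0, 0.68, 0.16, 0.144, 0, -0.54], [0, 0, 0.85, 0.2, 0.18, 0, -0.54], [0, 0, 1.02, 0.24, 0.216, 0, -0.54], [0, 0, 1.19, 0.28, 0.252, 0, -0.54], [0, 0, 1.37, 0.32, 0.288, 0, -0.54], [0, 0, 1.37, 0.36, 0.324, 0, -0.54], [0, 0, 1.37, 0.4, 0.36, 0.02, -0.54], [0, 0, 1.37, 0.44, 0.395, 0.05, -0.54], [0, 0, 1.37, 0.466, 0.419, 0.07, -0.54]]}}

```text
time: 1.6
position: [0.5086, -0.0259, 0.1509]
orientation: [3.14, -0.001, -1.835]
contact_force: [-0.5, 0.5, -0.2]
finger_gap: 0.227
```

```bash
python3 -c "
from h import *
print(ctrl.read_state()['finger_gap'])
goto(.5085,-.0246,.009,-105)"
```

```text
0.22738917620684118
rot [ 0.002 -0.001 -0.002] shift [-1.300e-03  1.000e-04  1.419e-01] t 1.6 F [-0.45  0.52 -0.2 ] pos [ 0.5086 -0.0259  0.1509] yaw -105.12
```

{"method": "move_arm", "body": {"increments": [[0, 0, 0, 0, 0, 0.04, -0.54], [0, 0, 0, 0, 0, 0.08, -0.54], [0, 0, 0, 0, 0, 0.115, -0.54], [0, 0, 0, 0, 0, 0.135, -0.54], [0, 0, 0, 0, 0, 0.141, -0.54], [0, 0, 0, 0, 0, 0.141, -0.54], [0, 0, 0, 0, 0, 0.141, -0.54]]}}

```text
time: 2.48
position: [0.5097, -0.0235, 0.0125]
orientation: [-3.14, 0.001, -1.833]
contact_force: [-0.5, 0.3, -0.1]
finger_gap: 0.23
```

Run:
```python
from h import *
snap('side','s1'); im=cv2.imread('pics/s1.png'); cv2.imwrite('pics/s1c.png',cv2.resize(im[230:410,220:400],None,fx=3.3,fy=3.3))
goto(.5085,-.0246,.009,-105)
```

```text
rot [-0.002  0.001  0.   ] shift [0.0014 0.0008 0.0036] t 2.525 F [-0.3   0.45 -0.28] pos [ 0.5097 -0.0235  0.0126] yaw -105.0
```

View pics/s1c.png

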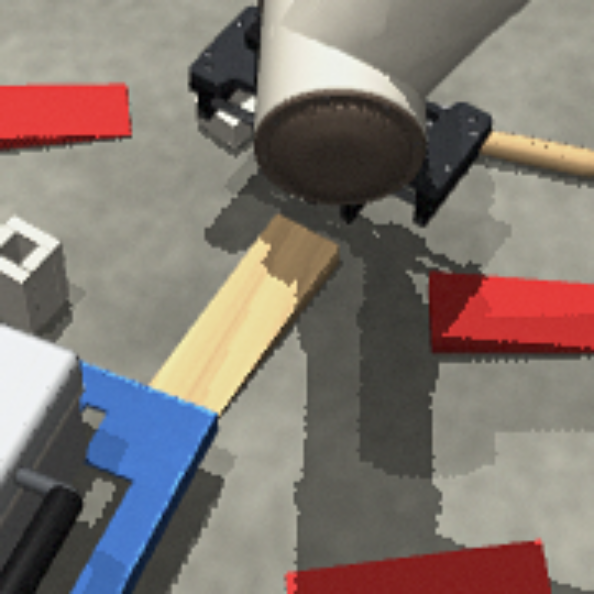

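{"method": "move_arm", "body": {"increments": [[0, 0, 0, -0.01, 0, 0.004, -0.54], [0, 0, 0, -0.02, 0, 0.004, -0.54], [0, 0, 0, -0.0236, 0, 0.004, -0.54], [0, 0, -0.05, -0.0302, -0.004, 0.004, -0.54], [0, 0, -0.075, -0.0336, -0.006, 0.004, -0.54], [0, 0, -0.1, -0.037, -0.0078, 0.004, -0.54], [0, 0, -0.125, -0.0405, -0.0095, 0.004, -0.54], [0, 0, -0.15, -0.0439, -0.0111, 0.004, -0.54], [0, 0, -0.175, -0.0475, -0.0127, 0.004, -0.54], [0, 0, -0.2, -0.0511, -0.0142, 0.004, -0.54], [0, 0, -0.23, -0.0554, -0.0158, 0.004, -0.54], [0, 0, -0.23, -0.0554, -0.0158, 0.004, -0.54]]}}

```text
time: 4.03
position: [0.5389, 0.0261, 0.0076]
orientation: [-3.141, 0.0, -1.602]
contact_force: [-1.1, -0.8, -0.2]
finger_gap: 0.232
```

Run:
```python
from h import *
snap('side','s2'); im=cv2.imread('pics/s2.png'); cv2.imwrite('pics/s2c.png',cv2.resize(im[230:410,220:400],None,fx=3.3,fy=3.3))
goto(.5085,-.0246,.009,-91.8)
for n,p in dict(foot=(.5414,.1964,.008)).items(): print(n,(px('side',p)-[220,230])*3.3)
```

```text
rot [-0.  0. -0.] shift [ 0.0515  0.0285 -0.0015] t 4.075 F [-0.9   0.09  0.79] pos [0.5387 0.0259 0.0075] yaw -91.82
foot [181.66215801 459.90000466]
```

View pics/s2c.png

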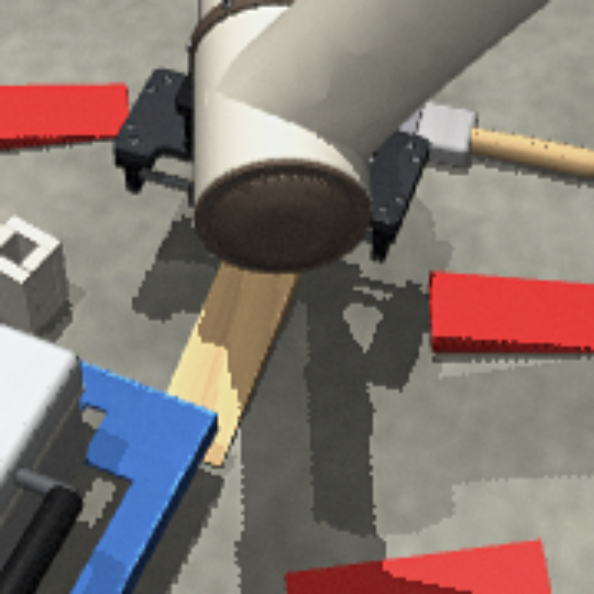

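Run:
```python
from h import *
for n,u,v,z in [('tipL',218,467,.003),('edge',299,277,.02),('tipL_bot',220,468,0)]: print(n,wz('side',220+u/3.3,230+v/3.3,z).round(4))
```

```text
tipL [0.5197 0.1916 0.003 ]
edge [0.5123 0.0517 0.02  ]
tipL_bot [0.519  0.1902 0.    ]
```

{"method": "move_arm", "body": {"increments": [[0, 0, 0, -0.005, 0, 0, -0.54], [0, 0, 0, -0.01, 0, 0, -0.54], [0, 0, 0, -0.015, 0, 0, -0.54], [0, 0, 0, -0.02, 0, 0, -0.54], [0, 0, 0, -0.025, 0, 0, -0.54], [0, 0, 0, -0.03, 0, 0, -0.54], [0, 0, 0, -0.03, 0, 0, -0.54]]}}

```text
time: 4.95
position: [0.5397, 0.0562, 0.0076]
orientation: [-3.141, 0.0, -1.602]
contact_force: [-0.1, -1.4, -0.6]
finger_gap: 0.227
```

{"method": "move_arm", "body": {"increments": [[0, 0, 0, -0.002, 0, 0, -0.54], [0, 0, 0, -0.004, 0, 0, -0.54], [0, 0, 0, -0.006, 0, 0, -0.54]]}}

```text
time: 5.32
position: [0.5397, 0.0617, 0.0076]
orientation: [3.142, -0.0, -1.603]
contact_force: [0.6, -1.2, 0.0]
finger_gap: 0.232
```

{"method": "move_arm", "body": {"increments": [[0, 0, 0, -0.002, 0, 0, -0.54], [0, 0, 0, -0.004, 0, 0, -0.54]]}}

```text
time: 5.58
position: [0.5398, 0.0658, 0.0076]
orientation: [-3.142, -0.0, -1.603]
contact_force: [-0.0, -1.4, 1.1]
finger_gap: 0.231
```

{"method": "move_arm", "body": {"increments": [[0, 0, 0, -0.002, 0, 0, -0.54], [0, 0, 0, -0.004, 0, 0, -0.54]]}}

```text
time: 5.82
position: [0.5399, 0.0698, 0.0076]
orientation: [-3.142, -0.0, -1.603]
contact_force: [-1.1, -0.8, -0.0]
finger_gap: 0.23
```

{"method": "move_arm", "body": {"increments": [[0, 0, 0, -0.0015, 0, 0, -0.54], [0, 0, 0, -0.003, 0, 0, -0.54]]}}

```text
time: 6.08
position: [0.54, 0.0728, 0.0076]
orientation: [-3.142, 0.0, -1.603]
contact_force: [0.0, -0.4, 0.5]
finger_gap: 0.227
```

{"method": "move_arm", "body": {"increments": [[0, 0, 0, -0.0015, 0, 0, -0.54], [0, 0, 0, -0.003, 0, 0, -0.54]]}}

```text
time: 6.32
position: [0.5401, 0.0758, 0.0076]
orientation: [-3.142, -0.0, -1.603]
contact_force: [-0.5, -1.1, 0.4]
finger_gap: 0.23
```

{"method": "move_arm", "body": {"increments": [[0, 0, 0, -0.0015, 0, 0, -0.54], [0, 0, 0, -0.003, 0, 0, -0.54]]}}

```text
time: 6.58
position: [0.5402, 0.0788, 0.0075]
orientation: [-3.142, -0.0, -1.603]
contact_force: [-0.1, -0.7, 0.8]
finger_gap: 0.227
```

{"method": "move_arm", "body": {"increments": [[0, 0, 0, -0.001, 0, 0, -0.54], [0, 0, 0, -0.002, 0, 0, -0.54]]}}

```text
time: 6.82
position: [0.5403, 0.0807, 0.0075]
orientation: [3.142, -0.0, -1.603]
contact_force: [0.4, -1.0, 0.5]
finger_gap: 0.232
```

{"method": "move_arm", "body": {"increments": [[0, 0, 0, -0.001, 0, 0, -0.54], [0, 0, 0, -0.002, 0, 0, -0.54]]}}

```text
time: 7.08
position: [0.5403, 0.0827, 0.0075]
orientation: [3.142, 0.0, -1.603]
contact_force: [-0.5, 0.4, 0.5]
finger_gap: 0.23
```

{"method": "move_arm", "body": {"increments": [[0, 0, 0, -0.001, 0, 0, -0.54], [0, 0, 0, -0.002, 0, 0, -0.54]]}}

```text
time: 7.32
position: [0.5404, 0.0847, 0.0076]
orientation: [3.142, -0.0, -1.603]
contact_force: [-0.4, -0.4, 0.9]
finger_gap: 0.23
```

{"method": "move_arm", "body": {"increments": [[0, 0, 0, -0.001, 0, 0, -0.54], [0, 0, 0, -0.002, 0, 0, -0.54]]}}

```text
time: 7.58
position: [0.5405, 0.0867, 0.0076]
orientation: [-3.142, -0.0, -1.603]
contact_force: [-0.5, -1.1, 0.1]
finger_gap: 0.229
```

{"method": "move_arm", "body": {"increments": [[0, 0, 0, -0.001, 0, 0, -0.54], [0, 0, 0, -0.002, 0, 0, -0.54]]}}

```text
time: 7.82
position: [0.5405, 0.0887, 0.0075]
orientation: [3.142, -0.0, -1.603]
contact_force: [0.1, -1.7, 0.3]
finger_gap: 0.232
```

Run:
```python
from h import *
snap('side','s3'); im=cv2.imread('pics/s3.png'); cv2.imwrite('pics/s3c.png',cv2.resize(im[230:410,220:400],None,fx=3.3,fy=3.3))
goto(.5085,-.0246,.009,-91.8)
```

```text
rot [ 0. -0. -0.] shift [ 0.1143  0.0284 -0.0014] t 7.875 F [-0.37 -1.59  0.6 ] pos [0.5405 0.0888 0.0076] yaw -91.83
```

View pics/s3c.png

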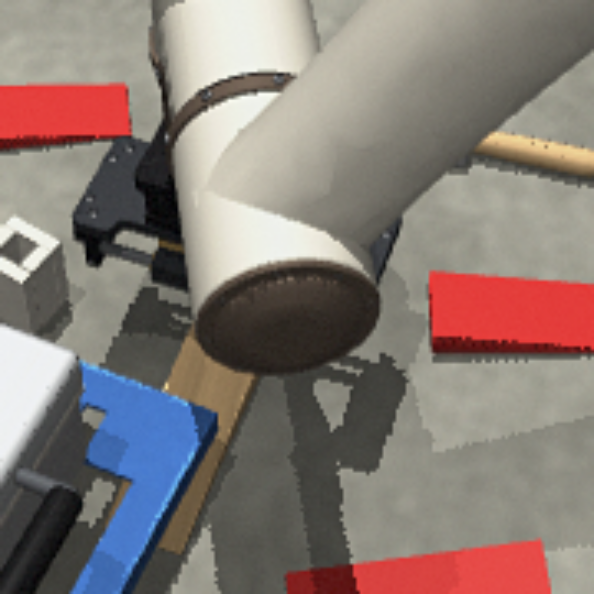

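{"method": "move_arm", "body": {"increments": [[0, 0, 0, -0.001, 0, 0, -0.54], [0, 0, 0, -0.002, 0, 0, -0.54]]}}

```text
time: 8.12
position: [0.5403, 0.0902, 0.0075]
orientation: [3.141, -0.001, -1.603]
contact_force: [0.6, -3.4, 1.9]
finger_gap: 0.23
```

{"method": "move_arm", "body": {"increments": [[0, 0, 0, -0.001, 0, 0, -0.54], [0, 0, 0, -0.002, 0, 0, -0.54]]}}

```text
time: 8.38
position: [0.5402, 0.0917, 0.0075]
orientation: [3.14, -0.001, -1.603]
contact_force: [0.2, -7.5, 2.0]
finger_gap: 0.232
```

Run:
```python
from h import *
p=wz('side',220+180/3.3,230+553/3.3,.002);print(p.round(4))
goto(.5085,-.0246,.009,-91.8)
```

```text
[0.5221 0.2517 0.002 ]
rot [ 0.001 -0.001 -0.001] shift [ 0.1172  0.0279 -0.0012] t 8.375 F [ 0.2  -7.52  2.03] pos [0.5402 0.0917 0.0075] yaw -91.85
```

{"method": "move_arm", "body": {"increments": [[0, 0, 0, -0.001, 0, 0, -0.54], [0, 0, 0, -0.0015, 0, 0, -0.54], [0, 0, 0, -0.0015, 0, 0, -0.54]]}}

```text
time: 8.75
position: [0.5399, 0.0925, 0.0075]
orientation: [3.139, -0.002, -1.603]
contact_force: [1.2, -8.5, 2.4]
finger_gap: 0.229
```

{"method": "move_arm", "body": {"increments": [[0, 0, 0, -0.001, 0, 0, -0.54], [0, 0, 0, -0.0015, 0, 0, -0.54], [0, 0, 0, -0.0015, 0, 0, -0.54]]}}

```text
time: 9.12
position: [0.5398, 0.0933, 0.0075]
orientation: [3.139, -0.003, -1.604]
contact_force: [0.2, -11.0, 3.0]
finger_gap: 0.227
```

{"method": "move_arm", "body": {"increments": [[0, 0, 0, 0.008, 0, 0, -0.54], [0, 0, 0, 0.02, 0, 0, -0.54], [0, 0, 0, 0.03, 0, 0, -0.54], [0, 0, 0, 0.03, 0, -0.04, -0.54], [0, 0, 0, 0.03, 0, -0.09, -1], [0, 0, 0, 0.03, 0, -0.14, -1], [0, 0, 0, 0.03, 0, -0.17, -1], [0, 0, 0, 0.03, 0, -0.18, -1], [0, 0, 0, 0.03, 0, -0.18, -1]]}}

```text
time: 10.25
position: [0.5396, 0.0656, 0.1872]
orientation: [3.141, 0.0, -1.603]
contact_force: [-0.2, -0.1, 0.3]
finger_gap: 0.01
```

Run:
```python
from h import *
goto(.5337,.19,.12,-140.4)
snap('top','t1');im=cv2.imread('pics/t1.png'); cv2.imwrite('pics/t1c.png',cv2.resize(im[90:290,30:290],None,fx=3,fy=3))
```

```text
rot [0.    0.    0.847] shift [-0.1241  0.0099  0.0672] t 10.25 F [-0.16 -0.06  0.29] pos [0.5396 0.0656 0.1872] yaw -91.85
```

View pics/t1c.png

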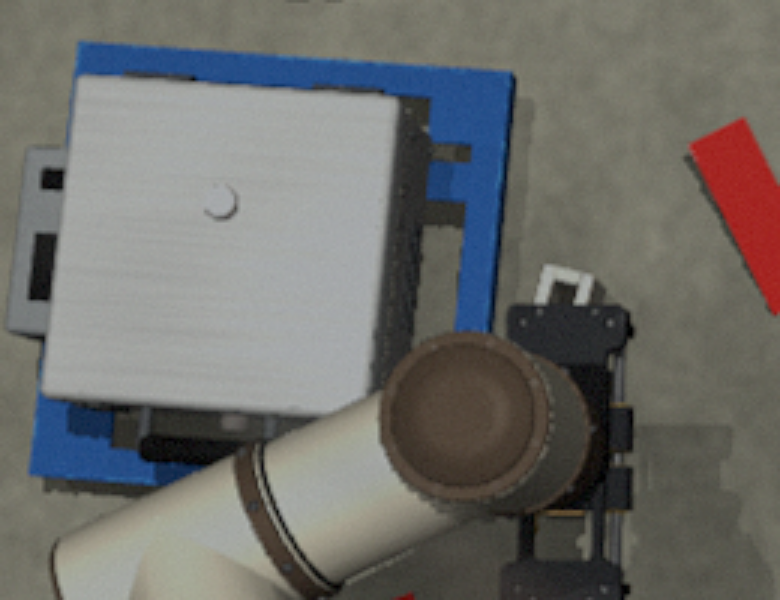

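{"method": "move_arm", "body": {"increments": [[0, 0, 0.17, -0.03, 0.002, 0, -1], [0, 0, 0.34, -0.06, 0.004, 0, -1], [0, 0, 0.51, -0.09, 0.007, 0, -1], [0, 0, 0.68, -0.11, 0.009, 0, -1], [0, 0, 0.847, -0.124, 0.01, 0, -1], [0, 0, 0.847, -0.124, 0.01, 0.02, -1], [0, 0, 0.847, -0.124, 0.01, 0.05, -1], [0, 0, 0.847, -0.124, 0.01, 0.067, -1], [0, 0, 0.847, -0.124, 0.01, 0.067, -1]]}}

```text
time: 11.42
position: [0.532, 0.1888, 0.1172]
orientation: [3.141, -0.007, -2.45]
contact_force: [-0.5, -0.2, -0.0]
finger_gap: 0.009
```

Run:
```python
from h import *
goto(.5337,.19,.06,-140.4)
snap('side','s4');im=cv2.imread('pics/s4.png'); cv2.imwrite('pics/s4c.png',cv2.resize(im[230:430,150:380],None,fx=2.9,fy=2.9))
```

```text
rot [ 0.001 -0.007  0.   ] shift [-0.0025 -0.0002  0.0572] t 11.425 F [-0.55 -0.19 -0.01] pos [0.532  0.1888 0.1172] yaw -140.38
```

View pics/s4c.png

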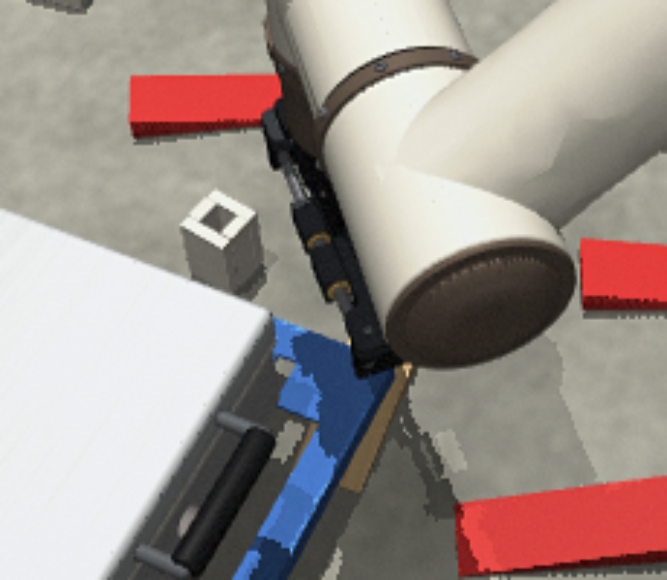

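{"method": "move_arm", "body": {"increments": [[0, 0, 0, 0, 0, 0.02, -1], [0, 0, 0, 0, 0, 0.04, -1], [0, 0, 0, 0, 0, 0.053, -1], [0, 0, 0, 0, 0, 0.056, -1], [0, 0, 0, 0, 0, 0.056, -1]]}}

```text
time: 12.1
position: [0.5342, 0.1901, 0.065]
orientation: [-3.141, 0.001, -2.45]
contact_force: [-0.1, 0.1, 0.2]
finger_gap: 0.008
```

{"method": "move_arm", "body": {"increments": [[0, 0, 0, 0, 0, 0.001, -1], [0, 0, 0, 0, 0, 0.003, -1], [0, 0, 0, 0, 0, 0.003, -1]]}}

```text
time: 12.48
position: [0.5337, 0.1899, 0.0616]
orientation: [3.142, 0.0, -2.45]
contact_force: [-0.8, 0.9, -0.5]
finger_gap: 0.005
```

{"method": "move_arm", "body": {"increments": [[0, 0, 0, 0, 0, 0.002, -1], [0, 0, 0, 0, 0, 0.004, -1], [0, 0, 0, 0, 0, 0.005, -1], [0, 0, 0, 0, 0, 0.005, -1]]}}

```text
time: 12.98
position: [0.5337, 0.1899, 0.0564]
orientation: [3.142, -0.0, -2.45]
contact_force: [-0.4, -0.1, 0.1]
finger_gap: -0.0
```

{"method": "move_arm", "body": {"increments": [[0, 0, 0, 0, 0, 0.001, -1], [0, 0, 0, 0, 0, 0.002, -1], [0, 0, 0, 0, 0, 0.002, -1]]}}

```text
time: 13.35
position: [0.5339, 0.19, 0.055]
orientation: [-3.141, 0.0, -2.45]
contact_force: [-2.0, 0.6, 3.7]
finger_gap: 0.005
```

{"method": "move_arm", "body": {"increments": [[0, 0, 0, 0, 0, 0.001, -1], [0, 0, 0, 0, 0, 0.0015, -1], [0, 0, 0, 0, 0, 0.0015, -1]]}}

```text
time: 13.72
position: [0.5338, 0.1899, 0.0548]
orientation: [-3.141, 0.0, -2.449]
contact_force: [-3.7, -0.5, 11.8]
finger_gap: 0.007
```

{"method": "move_arm", "body": {"increments": [[0, 0, 0, 0, 0, 0.0005, -1], [0, 0, 0, 0, 0, 0.001, -1], [0, 0, 0, 0, 0, 0.001, -1]]}}

```text
time: 14.1
position: [0.5339, 0.19, 0.0547]
orientation: [-3.141, 0.001, -2.449]
contact_force: [-6.4, -1.9, 16.0]
finger_gap: 0.006
```

{"method": "move_arm", "body": {"increments": [[0, 0, 0, 0, 0, -0.001, -1], [0, 0, 0, 0, 0, -0.001, -1], [0, 0, 0, 0, 0, -0.001, -1], [0, 0, 0, 0, 0, -0.001, -1]]}}

```text
time: 14.6
position: [0.5339, 0.19, 0.0549]
orientation: [-3.141, 0.001, -2.449]
contact_force: [-5.0, -1.1, 11.3]
finger_gap: 0.003
```

{"method": "move_arm", "body": {"increments": [[0, 0, 0, 0, 0, -0.004, -1], [0, 0, 0, 0, 0, -0.03, -1], [0, 0, 0, 0, 0, -0.08, -1], [0, 0, 0, 0, 0, -0.13, -1], [0, 0, 0, 0, 0, -0.15, -1], [0, 0, 0, 0.06, 0, -0.15, -1], [0, 0, 0, 0.12, 0, -0.15, -1], [0, 0, 0, 0.15, 0, -0.15, -1], [0, 0, 0, 0.15, 0, -0.15, -1]]}}

```text
time: 15.72
position: [0.4168, 0.0931, 0.2032]
orientation: [3.141, 0.001, -2.451]
contact_force: [-0.5, -0.2, -0.8]
finger_gap: 0.007
```

Run:
```python
from h import *
goto(.5337,.19,.06,-140.4)
snap('side','s5');snap('top','t5')
a=cv2.imread('pics/s5.png')[230:430,150:380]; b=cv2.imread('pics/t5.png')[90:290,30:260]
cv2.imwrite('pics/c5.png',cv2.resize(np.hstack([a,b]),None,fx=1.73,fy=1.73))
```

```text
rot [ 0.     0.001 -0.   ] shift [-1.518e-01  1.000e-04  1.433e-01] t 15.725 F [-0.54 -0.16 -0.79] pos [0.4168 0.0931 0.2032] yaw -140.41
```

View pics/c5.png

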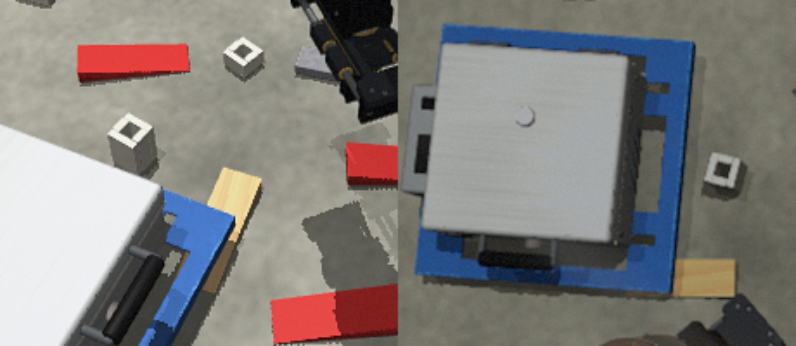

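Run:
```python
from h import *
b=(wz('top',225.4,239.7,.022)+wz('top',224.9,261.1,.022))/2; print(b)
e=[wz('side',150+u/1.73,230+v/1.73,z).round(4) for u,v,z in [(206,294,.002),(255,200,.02)]]; print(e)
print(wz('top',187.9,259.4,.055))
a=cv2.imread('pics/t0.png').astype(int);c=cv2.imread('pics/t5.png').astype(int)
m=(abs(a-c).sum(2)>90); print([(x,y,m[y-15:y+15,x-15:x+15].mean().round(3)) for x,y in [(316,280),(303,222),(219,188),(440,284),(492,236),(100,160)]])
```

```text
[0.54038265 0.10064861 0.022     ]
[array([0.5305, 0.2596, 0.002 ]), array([0.5138, 0.1369, 0.02  ])]
[0.51994539 0.17991077 0.055     ]
[(316, 280, np.float64(0.0)), (303, 222, np.float64(0.0)), (219, 188, np.float64(0.0)), (440, 284, np.float64(0.0)), (492, 236, np.float64(0.0)), (100, 160, np.float64(0.0))]
```

```bash
python3 -c "
from bench import ctrl
print(ctrl.sign_off())"
```

```text
the job is handed in; nothing more can be done
None
```

The hardwood wedge is snug under the short foot and the kiln no longer rocks. I handed the job in at about 16 s of the 67 s allowed; sign-off gives no verdict.

- **Push:** I pushed the wedge thin end first with the fingertips, turning it towards the foot on the way. The force stayed at about 1 N, then rose to 11 N as it went snug, and I stopped there.
- **Press test:** I pressed on the corner plate at about 12 N, briefly 16 N (more than the 10 N asked), then 11 N. The fingertips sank only about 0.3 mm from first contact.
- **Last pictures:** The kiln's corner is within about 1 mm of where it started. The bystanders I checked (both posts, brush, jar, mould) show no change; I didn't check the level or the tiles. The arm is clear of everything.
- **Least certain:** I put the foot about 3–12 mm off the wedge's centre line, inside the 22 mm limit. The range is wide because the final pictures suggest a wedge heading of about 82°, while the fingers' heading was 88°.

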